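Clamp the pump lever through the guard window, then close the cover

TASK

Get the sample pump ready to run: reach through the window in the pump's white guard hood and press the black-padded lever under it fully down, then push the sliding cover along the hood until the window is fully closed. Do not touch the guard frame itself (hood, window edges, rails), and leave the bottle, beaker and jar where they stand; nothing needs to be gripped.

Things in the scene. Friction and masses are not known exactly. Their poses are not given: they have to be found in the camera images.
- pump: Laboratory pump, fixed to the table, 170 (x) x 245 (y) mm, 130 mm high to the flat top of its guard hood. Origin at table height, axes: z up, x away from the robot at yaw 0 (yaw within 0.35 rad), y along the hood's long side. All pump-frame offsets below are from this origin. The hood covers x -85 to 85 and y -115 to 130 mm.
- guard: White guard hood of the pump, fixed, same origin and axes as pump: side walls from 70 mm up and a 6 mm thick top plate whose upper face is 130 mm above the table, with one rectangular window. Two aluminium rails, 8 mm wide and 6 mm high, run along y on the top plate at x = -58 and +58 mm. Any touch of more than 0.5 N on this body fails the run.
- window (a point): Centre of the window, level with the top plate's upper face: pump frame (0, -55, 130) mm; axes as the pump's. The window is 80 mm along x and 90 mm along y (x -40 to 40, y -100 to -10 mm in the pump frame).
- lever_pad (a point): Centre of the upper face of the lever's black press pad, 30 (x) x 44 (y) x 8 mm, seen through the window; moves with the lever. Raised it is at pump frame (-3, -55, 115) mm, 15 mm below the hood's upper face; fully down at (-5, -55, 93) mm, 37 mm below it. The lever's hinge is at pump frame (65, -55, 100) mm, along y. Two steel rollers and a white floor plate lie below the pad, only to be seen.
- lever (a joint): Lever angle in rad: 0 fully raised, 0.32 fully down at its stop; starts at 0 to 0.06. Pressing the pad downward increases it. It takes about 4 to 5 N on the pad and stays where it is left, with no spring.
- cover_end (a point): Middle of the cover's upright end face on the pump's +y side, the face to push; 11 mm above the hood's upper face (141 mm above the table); moves with the cover. The cover is a flat metal block 100 x 100 mm, its underside 1.5 mm above the hood and its top 20 mm above it, running between the rails; its centre is 50 mm from this point towards the pump's -y. Parked (joint 0) this point is at pump frame (0, 120, 141) mm, closed at (0, -5, 141) mm.
- cover (a joint): Cover travel in m towards the pump's -y: 0 parked, 0.125 window fully closed, at its stop; starts at 0 to 0.02. It slides with about 2 N friction and has no spring.
- bottle: White bottle, 48 mm diameter, 100 mm high, loose, standing beside the pump on its -y side; leave alone. Origin at the centre of its underside.
- beaker: Clear plastic beaker, 56 mm diameter, 70 mm high, loose, standing beyond the pump on its +x side; leave alone. Origin at the centre of its underside.
- jar: Amber jar with black lid, 38 mm diameter, 50 mm high, loose, standing in front of the pump on its -x side; leave alone. Origin at the centre of its underside.

How it is judged:
By the outcome, as a careful person would: the job done as asked, in the order asked, and still so for the second after the job is handed in, with the robot touching nothing.
It also fails if it takes over 40 s, if anything falls off the work surface, if the arm or the gripper's body presses on something with over 40 N, if the wrist force passes 120 N, or if a joint passes its speed limit or range.

ROBOT

A 6-joint arm with a two-finger parallel gripper is mounted at the origin on the work surface. World frame = base frame: x ahead of the robot, y to its left, z up, the work surface at z = 0. Lengths are in mm, angles in rad, forces in N, time in s.
With the tool pointing down it reaches from about 350 to 975 mm from the base axis. Payload 7.1 kg.
Tool frame: the origin (TCP) lies midway between the tips of the shut fingers; the grasp point (between the pads) lies 19 mm behind it; z points along the fingers, x is the direction in which the jaws open and shut, and the axes are right-handed (so a half turn about z gives the same grasp; the last joint's range is limited). The gripper opens to 88 mm and grips with 3 to 60 N. Pads are 20 mm wide; open, the fingers measure 115 mm over their backs; the gripper's body (75 mm by 178 mm) begins 61 mm behind the grasp point.
Start: joints at [1.229, 0.423, 1.63, -0, 1.089, -0.019], TCP at [198.232, 592.713, 222.675] pointing down, gripper open.
Joint ranges: [-3, 3], [-0.9, 2.11], [0.09, 2.58], [-1.31, 4.45], [0.11, 2.69], [-2.54, 2.54]. Speed limits (rad/s): [2.39, 2.39, 3.01, 3.14, 3.14, 3.14].

INTERFACE

Orientations are given as a unit quaternion [x, y, z, w].
In Python, from workcell import r gives the robot as it stands.
- The arm moves only by the shell command python3 -m jog 'ROWS'. ROWS is JSON, a list that holds one entry, the list of rows, each a list of 7 numbers: the shift along the world's x, y, z in m, then the turn, a rotation vector about the world's x, y, z in rad, then the opening, from 0 (shut) to 1 (fully open). A call has exactly 8 rows; each row shifts and turns the commanded pose from where the row before left it; what a row does not reach is not made up. A row lasts 1/10 s, in which the tool goes at most 50 mm and 8.59 degrees, less where a joint would pass 70% of its speed; a pose out of reach is approached as far as the arm can. A call with a gripper value outside its range is refused whole. The fingers move at their own pace and stop on an object; the grip force is fixed at half the most. Time passes only in rows, so rows that do not move let the fingers close, or fill a call up. It gives the time, the measured TCP pose, the force and the opening at its end, in the units of the state.
- r.read_state(): the state, without advancing time (a new reading comes with each control period).
- r.capture(name): name is "scene" or "top" or "wrist"; returns (picture, depth): 400x640x3 uint8, blue, green, red; 400x640 float32, mm along the optical axis (not along the pixel's ray), 0 where there is no reading.
- r.get_calibration(name): a dict with "vertical_fov" (degrees; the focal length in pixels is half the picture's height over the tangent of half this angle, whatever the lens; pixels are square), "cx", "cy" (the principal point, pixels), "camera_from_world" (4x4, takes a point from world to camera coordinates); the wrist camera has in their place "hand_eye" (4x4, takes a point from camera to tool coordinates, whose origin is the TCP and whose axes are the tool frame's). Camera axes: x right, y down, z forward; pixel columns grow to the right and rows downward; lengths in mm; the calibration is good to about 2 mm. A picture is of the moment at which its call begins: read the wrist's pose just before it. get_calibration takes no time and is no camera call.
- r.close_job(): hands the job in, once; it reports no verdict.
The state is a dict: "t": time; "qpos": joint angles; "joint_vel": joint speeds; "effort": joint torques, N m; "tool_pos": TCP position; "tool_rot": TCP orientation; "force": force on the tool from outside, world axes, zero at the start; "moment": the same for the moment, N m; "grip_width": finger opening in mm.
Only numpy, scipy, OpenCV 4.12 (cv2) and the standard library are available. Lean on these libraries where they do the work, as an engineer would, in place of code of your own. Each camera call takes 0.05 s, during which the arm holds its last target. There are 200 camera calls.

## Working session

There is one attempt and no reset: what is moved stays moved. The work goes in short steps, Python scripts to look and compute and a shell command to move; the robot and the scene stay as the last step left them, time stands still between calls to the robot, and variables do not carry over. Pictures are saved under pics/ and viewed, about 8 in all and at most 12, crops included, and the job is handed in when it is done.

```bash
mkdir -p pics; ls; python3 - <<'E'
from workcell import r
import cv2,numpy as np
s=r.read_state();print(s)
a=[]
for n in("scene","top"):
    p,d=r.capture(n);np.savez(f"{n}.npz",p=p,d=d);a.append(p)
    print(n,r.get_calibration(n))
cv2.imwrite("pics/a.png",cv2.resize(np.vstack(a),(480,600)) if 0 else np.vstack(a)[:, :]) 
cv2.imwrite("pics/top.png",a[1]);cv2.imwrite("pics/scene.png",a[0])
E
```

```text
pics
{'t': 0.0, 'qpos': array([ 1.22901208e+00,  4.23799025e-01,  1.63069485e+00, -1.14189000e-05,
        1.08861000e+00, -1.90005514e-02]), 'joint_vel': array([-0.00106572, -0.00021364, -0.0006237 ,  0.00173202,  0.00159147,
       -0.00079098]), 'effort': array([-1.37613693e-03, -5.44625258e+01, -2.73664784e+01,  6.42876187e-02,
        2.25955714e-02, -1.43821590e-04]), 'tool_pos': array([198.0453689 , 592.20011129, 221.92590775]), 'tool_rot': array([ 8.11542341e-01,  5.84293127e-01, -6.18610298e-04,  4.33923400e-04]), 'force': array([-0.01608181, -0.10126866, -0.3406249 ]), 'moment': array([-0.03028656,  0.06018597,  0.04430489]), 'grip_width': 87.67959684325035}
scene {'vertical_fov': 48.92336779152831, 'cx': 319.37736276409265, 'cy': 199.28382562587925, 'camera_from_world': array([[-8.85214797e-01,  4.64832730e-01,  1.80359576e-02,
         5.01024939e+02],
       [ 3.30181719e-01,  6.55155229e-01, -6.79523111e-01,
        -9.36689505e+01],
       [-3.27680935e-01, -5.95568769e-01, -7.33432373e-01,
         1.13647924e+03],
       [ 0.00000000e+00,  0.00000000e+00,  0.00000000e+00,
         1.00000000e+00]])}
top {'vertical_fov': 56.26525118514745, 'cx': 321.82647226554417, 'cy': 202.21501075278653, 'camera_from_world': array([[-1.35683646e-03, -9.99981683e-01,  5.89859580e-03,
        -1.70694554e+01],
       [-9.85825386e-01,  3.47977930e-04, -1.67774213e-01,
         5.99821601e+02],
       [ 1.67769088e-01, -6.04262765e-03, -9.85807801e-01,
         7.56663197e+02],
       [ 0.00000000e+00,  0.00000000e+00,  0.00000000e+00,
         1.00000000e+00]])}
```

View pics/top.png

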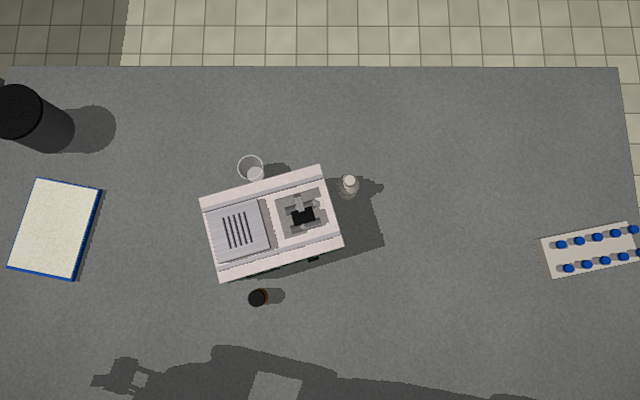

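View pics/scene.png

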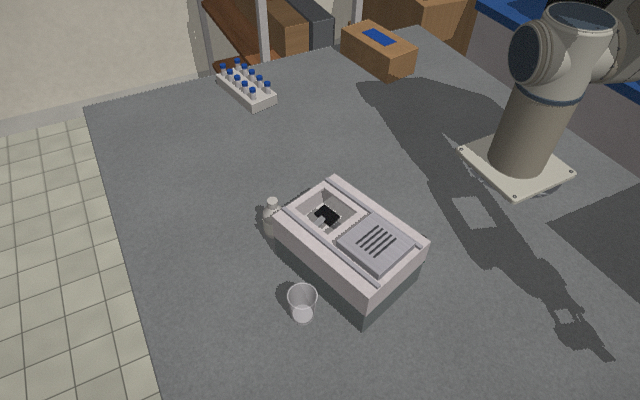

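The top view shows the hood at about (199–344, 165–283), with the window around (303,210), the pad at (303,212) and the cover at (238,230). The bottle is at (349,185), the beaker at (250,168) and the jar at (258,297). Next I'll fit the hood from depth.

```bash
cat > h.py <<'E'
from workcell import r
import cv2,numpy as np
def world(n,d,T=None):
    c=r.get_calibration(n);f=200/np.tan(np.radians(c["vertical_fov"]/2))
    v,u=np.mgrid[:400,:640]
    P=np.stack([(u-c["cx"])/f*d,(v-c["cy"])/f*d,d,np.ones_like(d)],-1)
    M=np.linalg.inv(c["camera_from_world"]) if T is None else T
    return (P@M.T)[...,:3]
def project(n,X,M=None):
    c=r.get_calibration(n);f=200/np.tan(np.radians(c["vertical_fov"]/2))
    M=c["camera_from_world"] if M is None else M
    q=M@np.append(X,1); return np.array([c["cx"]+f*q[0]/q[2],c["cy"]+f*q[1]/q[2]])
E
python3 - <<'E'
from h import *
for n in("top","scene"):
    z=np.load(n+".npz");d=z["d"];W=world(n,d)
    near=(d>0)&(W[...,0]>350)&(W[...,0]<800)&(abs(W[...,1])<350)
    if n=="top":
        near[:150]=0;near[310:]=0;near[:,:180]=0;near[:,380:]=0
    else:
        near[:165]=0;near[340:]=0;near[:,:255]=0;near[:,445:]=0
    m=near&(W[...,2]>122)&(W[...,2]<160)
    k=cv2.connectedComponentsWithStats(m.astype(np.uint8));i=1+np.argmax(k[2][1:,4]);m=k[1]==i
    R=cv2.minAreaRect(W[m][:,:2].astype(np.float32));print(n,R,k[2][i],np.percentile(W[m][:,2],[5,25,50,75,95]))
    print(cv2.boxPoints(R))
    c=near&(W[...,2]>144)&(W[...,2]<160)&m
    R2=cv2.minAreaRect(W[c][:,:2].astype(np.float32));print("cover",R2)
    print("others z 30..120", )
    o=near&(W[...,2]>35)&(W[...,2]<112)
    kk=cv2.connectedComponentsWithStats(o.astype(np.uint8))
    for j in range(1,kk[0]):
        if kk[2][j,4]>40: print(kk[2][j],np.median(W[kk[1]==j],0),W[kk[1]==j].max(0))
E
```

```text
top ((548.4254760742188, 82.61714172363281), (170.58135986328125, 245.40411376953125), 16.54058837890625) [ 198  164  146  120 9308] [128.24952663 129.80775412 131.4589214  149.03175523 151.30573305]
[[431.73166  175.9598  ]
 [501.5969   -59.289078]
 [665.11926  -10.72551 ]
 [595.254    224.52336 ]]
cover ((530.6514892578125, 141.65072631835938), (100.12733459472656, 100.41423797607422), 16.533329010009766)
others z 30..120
[237 155  27  28 323] [680.50969362 141.26686374  60.54371787] [700.21375479 164.09280819  74.00538645]
[336 174  23  24 422] [630.79741979 -70.8564376   70.42631166] [659.69552398 -48.90942802 101.88455933]
[ 274  188   56   51 1512] [577.32594033  25.50798367  72.75643421] [626.85551972  82.88764102 111.7692225 ]
[226 247 117  37 277] [466.20555442  55.08243061  69.56474284] [500.91996779 175.46134033 111.64892149]
[248 290  17  17 237] [399.02286444 119.00481347  49.92636279] [415.2741874  135.63350678  53.49246019]
scene ((549.30126953125, 81.88667297363281), (172.70062255859375, 247.3870086669922), 16.602170944213867) [ 272  174  159  128 8552] [127.03670056 128.84301951 130.60782632 148.10611241 150.21870648]
[[431.20847   175.7512   ]
 [501.89304   -61.322678 ]
 [667.39404   -11.9778595]
 [596.7095    225.09602  ]]
cover ((531.9348754882812, 141.45127868652344), (101.41626739501953, 100.29804992675781), 16.70848274230957)
others z 30..120
[ 296  190   60   45 1103] [551.45807438 -20.60124207  72.70506171] [608.36471305  45.40186816 111.99820311]
[ 262  197  167  129 3535] [616.68003115 151.67823048  75.55970348] [665.7135057  223.76474523 111.93640058]
[287 283  31  35 637] [673.27462592 131.77761742  56.5620315 ] [701.38047815 163.99712428  71.58362366]
```

Both views agree. Yaw is 0.289, the pump origin is at about (550.9, 75.1), the raised pad is at about (564, 21.5), and the cover is at about 1 mm of travel. I'll move above the pad with the fingers shut and turn 0.61 rad so tool x lies along pump y.

```bash
python3 -m jog '[[[0.023,-0.036,0,0,0,0.08,0],[0.023,-0.036,0,0,0,0.08,0],[0.023,-0.036,0,0,0,0.08,0],[0.023,-0.036,0,0,0,0.08,0],[0.023,-0.036,0,0,0,0.08,0],[0.023,-0.036,0,0,0,0.08,0],[0.023,-0.036,0,0,0,0.08,0],[0.023,-0.036,0,0,0,0.05,0]]]'
python3 -m jog '[[[0.023,-0.036,0,0,0,0,0],[0.023,-0.036,0,0,0,0,0],[0.023,-0.036,0,0,0,0,0],[0.023,-0.036,0,0,0,0,0],[0.023,-0.036,0,0,0,0,0],[0.023,-0.036,0,0,0,0,0],[0.02,-0.02,0,0,0,0,0],[0,0,0,0,0,0,0]]]'
python3 - <<'E'
from h import *
s=r.read_state();p,d=r.capture("wrist");cv2.imwrite("pics/w.png",p);np.savez("w.npz",p=p,d=d,pos=s["tool_pos"],rot=s["tool_rot"])
from scipy.spatial.transform import Rotation as R
print(s["tool_pos"],R.from_quat(s["tool_rot"]).as_matrix().round(4),s["qpos"],s["grip_width"],s["force"])
E
```

```text
t: 0.9
tool_pos: [382.7, 303.1, 222.5]
tool_rot: [0.597, 0.802, -0.0, -0.0]
force: [0.7, -0.2, 0.0]
grip_width: 27.0
t: 1.7
tool_pos: [542.2, 66.3, 222.5]
tool_rot: [0.6, 0.8, 0.0, 0.001]
force: [0.2, -1.0, 0.7]
grip_width: 0.5
[542.22740136  66.25923516 222.52566613] [[-2.799e-01  9.600e-01  1.000e-03]
 [ 9.600e-01  2.799e-01 -4.000e-04]
 [-6.000e-04  9.000e-04 -1.000e+00]] [ 1.00067030e-01  3.07932966e-01  1.80570278e+00 -5.31398497e-04
  1.02697116e+00 -1.75417145e+00] 0.48221697866458285 [ 0.23667617 -0.97446919  0.71235915]
```

View pics/w.png

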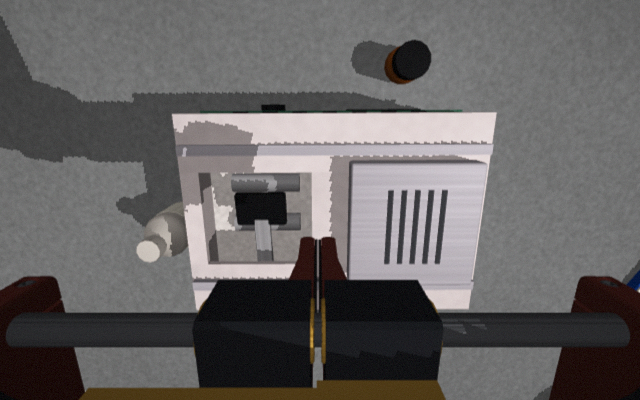

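The wrist view shows the hood with the black pad at about (261,208) inside the window, the cover on the right, and the finger tips at about (318,240). I'll measure the pad and the window edges from this view.

```bash
python3 - <<'E'
from h import *
from scipy.spatial.transform import Rotation as R
z=np.load("w.npz");d=z["d"];p=z["p"]
T=np.eye(4);T[:3,:3]=R.from_quat(z["rot"]).as_matrix();T[:3,3]=z["pos"]
W=world("wrist",d,T@np.array(r.get_calibration("wrist")["hand_eye"]))
o=np.array([550.9,75.1]);a=.289;ex=np.array([np.cos(a),np.sin(a)]);ey=np.array([-ex[1],ex[0]])
Q=np.dstack([(W[...,:2]-o)@ex,(W[...,:2]-o)@ey,W[...,2]])
m=np.zeros(d.shape,bool);m[185:232,230:292]=1
m&=(p.max(-1)<45)&(d>0)&(Q[...,2]>85);print("pad lo/med/hi",np.percentile(Q[m],[2,50,98],axis=0).round(1))
t=(abs(Q[...,2]-130)<5)&(d>0);t[235:]=0;k=cv2.connectedComponentsWithStats(t.astype(np.uint8));t=k[1]==1+np.argmax(k[2][1:,4])
print("hood x,y",np.percentile(Q[t],[.5,50,99.5],axis=0).round(1))
for v in(200,215,228):
    row=[(u,*Q[v,u].round(0)) for u in range(185,330,1) if t[v,u]!=t[v,u-1]]
    print(v,row)
for u in (240,280):print(u,[(v,*Q[v,u].round(0)) for v in range(150,234) if t[v,u]!=t[v-1,u]])
c=(Q[...,2]>144)&(Q[...,2]<158)&(d>0);c[235:]=0
print("cover",np.percentile(Q[c],[1,99],axis=0).round(1))
print("pad target", o-55*ey-3*ex, "cover end", o+120*ey, ex,ey)
E
```

```text
pad lo/med/hi [[-18.5 -76.  112.4]
 [ -6.5 -55.2 115.1]
 [  9.  -34.6 117.6]]
hood x,y [[ -84.5 -114.6  128.2]
 [ -73.     6.9  130.1]
 [ -61.4  128.   134.4]]
200 []
215 []
228 []
240 []
280 []
cover [[-49.4  18.9 146.4]
 [  5.2 116.6 151.8]]
pad target [563.69907307  21.52590431] cover end [516.70073939 190.12352183] [0.95852935 0.28499384] [-0.28499384  0.95852935]
```

```bash
python3 -m jog '[[[0.009,-0.023,0,0,0,0,0],[0.009,-0.023,0,0,0,0,0],[0,0,-0.03,0,0,0,0],[0,0,-0.03,0,0,0,0],[0,0,-0.02,0,0,0,0],[0,0,0,0,0,0,0],[0,0,0,0,0,0,0],[0,0,0,0,0,0,0]]]'
```

```text
t: 2.55
tool_pos: [558.8, 23.3, 143.9]
tool_rot: [0.598, 0.801, 0.001, 0.001]
force: [0.5, -0.6, 0.7]
grip_width: 0.4
```

```bash
python3 -m jog '[[[0.001,-0.003,-0.01,0,0,0,0],[0,0,-0.01,0,0,0,0],[0,0,-0.006,0,0,0,0],[0,0,-0.004,0,0,0,0],[0,0,-0.004,0,0,0,0],[0,0,-0.004,0,0,0,0],[0,0,0,0,0,0,0],[0,0,0,0,0,0,0]]]'
```

```text
t: 3.35
tool_pos: [559.6, 19.8, 104.6]
tool_rot: [0.599, 0.801, 0.0, 0.0]
force: [-0.0, 0.8, 0.6]
grip_width: 0.3
```

```bash
python3 -m jog '[[[0,0,-0.003,0,0,0,0],[0,0,-0.003,0,0,0,0],[0,0,-0.002,0,0,0,0],[0,0,-0.001,0,0,0,0],[0,0,0,0,0,0,0],[0,0,0,0,0,0,0],[0,0,0,0,0,0,0],[0,0,0,0,0,0,0]]]'
```

```text
t: 4.15
tool_pos: [559.3, 19.7, 95.7]
tool_rot: [0.599, 0.801, 0.0, 0.0]
force: [0.4, -0.4, 3.0]
grip_width: 0.4
```

```bash
python3 -m jog '[[[0,0,-0.001,0,0,0,0],[0,0,-0.001,0,0,0,0],[0,0,-0.001,0,0,0,0],[0,0,0,0,0,0,0],[0,0,0,0,0,0,0],[0,0,0,0,0,0,0],[0,0,0,0,0,0,0],[0,0,0,0,0,0,0]]]'
```

```text
t: 4.95
tool_pos: [559.5, 19.7, 93.6]
tool_rot: [0.599, 0.801, 0.0, 0.0]
force: [-1.9, -0.1, 12.9]
grip_width: 0.6
```

```bash
python3 -m jog '[[[0,0,-0.001,0,0,0,0],[0,0,-0.001,0,0,0,0],[0,0,0,0,0,0,0],[0,0,0,0,0,0,0],[0,0,0,0,0,0,0],[0,0,0,0,0,0,0],[0,0,0,0,0,0,0],[0,0,0,0,0,0,0]]]'
```

```text
t: 5.75
tool_pos: [559.7, 19.7, 93.1]
tool_rot: [0.599, 0.801, 0.0, 0.001]
force: [-7.7, -0.3, 28.3]
grip_width: 0.7
```

The force climbs steeply to 28 N with no further travel, so the lever is at its stop. I'll lift straight out and look.

```bash
python3 -m jog '[[[0,0,0.004,0,0,0,0],[0,0,0.01,0,0,0,0],[0,0,0.02,0,0,0,0],[0,0,0.03,0,0,0,0],[0,0,0.03,0,0,0,0],[0,0,0.03,0,0,0,0],[-0.01,0.035,0.01,0,0,0,0],[-0.01,0.03,0,0,0,0,0]]]'
python3 -m jog '[[[-0.01,0.03,0,0,0,0,0],[0,0,0,0,0,0,0],[0,0,0,0,0,0,0],[0,0,0,0,0,0,0],[0,0,0,0,0,0,0],[0,0,0,0,0,0,0],[0,0,0,0,0,0,0],[0,0,0,0,0,0,0]]]'
python3 - <<'E'
from h import *
from scipy.spatial.transform import Rotation as R
s=r.read_state();p,d=r.capture("wrist")
T=np.eye(4);T[:3,:3]=R.from_quat(s["tool_rot"]).as_matrix();T[:3,3]=s["tool_pos"]
W=world("wrist",d,T@np.array(r.get_calibration("wrist")["hand_eye"]))
o=np.array([550.9,75.1]);a=.289;ex=np.array([np.cos(a),np.sin(a)]);ey=np.array([-ex[1],ex[0]])
Q=np.dstack([(W[...,:2]-o)@ex,(W[...,:2]-o)@ey,W[...,2]])
m=(p.max(-1)<45)&(d>0)&(Q[...,2]>80)&(Q[...,2]<125)&(abs(Q[...,0]+5)<22)&(abs(Q[...,1]+55)<26)
print(m.sum(),"pad lo/med/hi",np.percentile(Q[m],[2,50,98],axis=0).round(1))
q=Q[m];A=np.c_[q[:,0]+5,np.ones(len(q))];print("slope,z at x=-5",np.linalg.lstsq(A,q[:,2],rcond=None)[0],s["tool_pos"],s["force"])
cv2.imwrite("pics/w2.png",p)
E
```

```text
t: 6.55
tool_pos: [539.8, 85.2, 226.6]
tool_rot: [0.599, 0.8, 0.001, 0.001]
force: [0.3, -0.8, -1.3]
grip_width: 0.6
t: 7.35
tool_pos: [529.3, 114.4, 224.6]
tool_rot: [0.599, 0.801, -0.0, -0.0]
force: [0.6, -0.4, 0.2]
grip_width: 0.2
1332 pad lo/med/hi [[-18.5 -75.9  89.1]
 [ -6.  -54.4  92.4]
 [  8.3 -34.1  95.2]]
slope,z at x=-5 [ 0.16669314 92.48573492] [529.31989618 114.36195095 224.61225643] [ 0.58121118 -0.44117098  0.1576063 ]
```

View pics/w2.png

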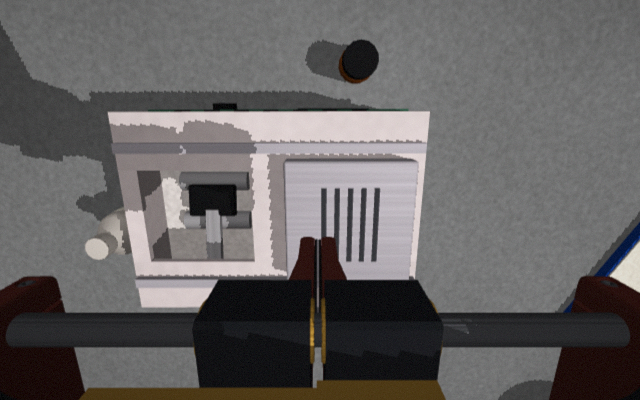

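Measured pad height is 92.5 mm against 93 nominal, so the lever is fully down. The pad is at (212,200) in the picture. Now I'll go behind the cover's +y end face.

```bash
python3 -m jog '[[[-0.007,0.035,0,0,0,0,0],[-0.007,0.035,0,0,0,0,0],[-0.007,0.034,0,0,0,0,0],[0,0,0,0,0,0,0],[0,0,-0.03,0,0,0,0],[0,0,-0.03,0,0,0,0],[0,0,-0.02,0,0,0,0],[0,0,0,0,0,0,0]]]'
python3 -m jog '[[[0,0,-0.003,0,0,0,0],[0,0,0,0,0,0,0],[0,0,0,0,0,0,0],[0,0,0,0,0,0,0],[0,0,0,0,0,0,0],[0,0,0,0,0,0,0],[0,0,0,0,0,0,0],[0,0,0,0,0,0,0]]]'
```

```text
t: 8.2
tool_pos: [506.5, 217.3, 142.1]
tool_rot: [0.599, 0.801, -0.002, -0.001]
force: [0.1, -0.3, 0.4]
grip_width: 0.6
t: 9.0
tool_pos: [508.2, 218.7, 141.7]
tool_rot: [0.599, 0.801, 0.0, 0.0]
force: [0.9, 0.9, 0.5]
grip_width: 0.4
```

```bash
python3 -m jog '[[[0.00285,-0.0096,0,0,0,0,0],[0.00142,-0.0048,0,0,0,0,0],[0.00142,-0.0048,0,0,0,0,0],[0.00285,-0.0096,0,0,0,0,0],[0.00285,-0.0096,0,0,0,0,0],[0.00285,-0.0096,0,0,0,0,0],[0.00285,-0.0096,0,0,0,0,0],[0.00285,-0.0096,0,0,0,0,0]]]'
python3 -m jog '[[[0.00285,-0.0096,0,0,0,0,0],[0.00285,-0.0096,0,0,0,0,0],[0.00285,-0.0096,0,0,0,0,0],[0.00285,-0.0096,0,0,0,0,0],[0.00285,-0.0096,0,0,0,0,0],[0.00142,-0.0048,0,0,0,0,0],[0,0,0,0,0,0,0],[0,0,0,0,0,0,0]]]'
```

```text
t: 9.8
tool_pos: [528.4, 150.6, 141.7]
tool_rot: [0.599, 0.801, 0.0, -0.0]
force: [-0.4, 2.7, -0.3]
grip_width: 0.7
t: 10.6
tool_pos: [544.0, 98.4, 141.7]
tool_rot: [0.599, 0.801, -0.0, 0.0]
force: [-0.5, -0.3, 0.9]
grip_width: 0.3
```

```bash
python3 -m jog '[[[0.00142,-0.0048,0,0,0,0,0],[0.00085,-0.0029,0,0,0,0,0],[0.00057,-0.0019,0,0,0,0,0],[0.00057,-0.0019,0,0,0,0,0],[0.0003,-0.001,0,0,0,0,0],[0.0003,-0.001,0,0,0,0,0],[0,0,0,0,0,0,0],[0,0,0,0,0,0,0]]]'
```

```text
t: 11.4
tool_pos: [547.9, 85.1, 141.7]
tool_rot: [0.599, 0.801, -0.0, 0.0]
force: [0.3, -0.6, 0.4]
grip_width: 0.2
```

```bash
python3 -m jog '[[[0.0003,-0.001,0,0,0,0,0],[0.0003,-0.001,0,0,0,0,0],[0.0003,-0.001,0,0,0,0,0],[0,0,0,0,0,0,0],[0,0,0,0,0,0,0],[0,0,0,0,0,0,0],[0,0,0,0,0,0,0],[0,0,0,0,0,0,0]]]'
```

```text
t: 12.2
tool_pos: [548.8, 82.1, 141.6]
tool_rot: [0.599, 0.801, -0.0, 0.0]
force: [-0.1, -0.3, -0.2]
grip_width: 0.4
```

```bash
python3 -m jog '[[[0.0003,-0.001,0,0,0,0,0],[0.0003,-0.001,0,0,0,0,0],[0.0003,-0.001,0,0,0,0,0],[0,0,0,0,0,0,0],[0,0,0,0,0,0,0],[0,0,0,0,0,0,0],[0,0,0,0,0,0,0],[0,0,0,0,0,0,0]]]'
python3 - <<'E'
from h import *
o=np.array([550.9,75.1]);a=.289;ex=np.array([np.cos(a),np.sin(a)]);ey=np.array([-ex[1],ex[0]])
for n in["scene"]:
    p,d=r.capture(n);W=world(n,d);Q=np.dstack([(W[...,:2]-o)@ex,(W[...,:2]-o)@ey,W[...,2]])
    m=(d>0)&(abs(Q[...,2]-149)<4)&(abs(Q[...,0])<60)&(Q[...,1]>-130)&(Q[...,1]<130)
    print(n,np.percentile(Q[m],[1,99],axis=0).round(1))
    cv2.imwrite("pics/s2.png",cv2.resize(p[150:350,230:470],None,fx=2.5,fy=2.5))
E
```

```text
t: 13.0
tool_pos: [549.6, 79.1, 141.6]
tool_rot: [0.599, 0.801, -0.0, 0.0]
force: [-0.1, 0.9, -0.8]
grip_width: 0.7
scene [[ -44.5 -102.8  145.7]
 [  50.3   13.3  151.7]]
```

View pics/s2.png

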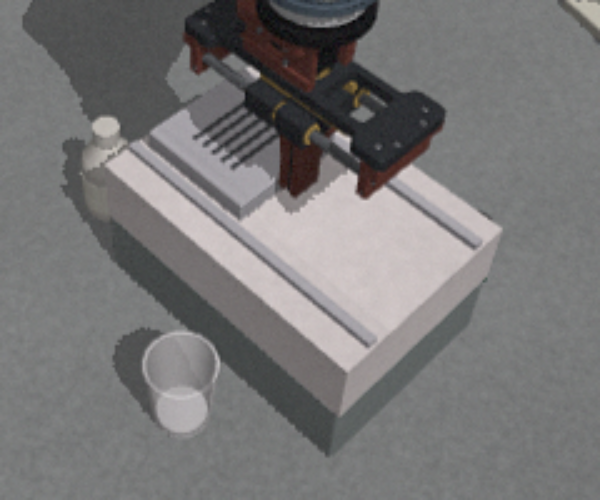

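The cover is nearly closed: its far edge is at about −103, and closed is −105. I'll keep pushing gently until the force rises.

```bash
python3 -m jog '[[[0.0003,-0.001,0,0,0,0,0],[0.0003,-0.001,0,0,0,0,0],[0,0,0,0,0,0,0],[0,0,0,0,0,0,0],[0,0,0,0,0,0,0],[0,0,0,0,0,0,0],[0,0,0,0,0,0,0],[0,0,0,0,0,0,0]]]'
```

```text
t: 13.85
tool_pos: [550.0, 78.1, 141.7]
tool_rot: [0.599, 0.801, 0.0, -0.001]
force: [-2.7, 5.9, 0.1]
grip_width: 0.4
```

```bash
python3 -m jog '[[[0.0003,-0.001,0,0,0,0,0],[0.0003,-0.001,0,0,0,0,0],[0,0,0,0,0,0,0],[0,0,0,0,0,0,0],[0,0,0,0,0,0,0],[0,0,0,0,0,0,0],[0,0,0,0,0,0,0],[0,0,0,0,0,0,0]]]'
```

```text
t: 14.65
tool_pos: [550.0, 77.9, 141.7]
tool_rot: [0.599, 0.801, 0.001, -0.002]
force: [-3.5, 16.0, 2.2]
grip_width: 0.4
```

At its stop: 16 N with no more travel. I'll back off along +y, lift, and check.

```bash
python3 -m jog '[[[-0.0012,0.004,0,0,0,0,0],[-0.003,0.01,0,0,0,0,0],[-0.003,0.01,0,0,0,0,0],[0,0,0.02,0,0,0,0],[0,0,0.04,0,0,0,0],[0,0,0.04,0,0,0,0],[-0.03,0.035,0,0,0,0,0],[-0.03,0.035,0,0,0,0,0]]]'
python3 -m jog '[[[-0.02,0.04,0,0,0,0,0],[-0.02,0.04,0,0,0,0,0],[-0.02,0.04,0,0,0,0,0],[0,0.04,0,0,0,0,0],[0,0.02,0,0,0,0,0],[0,0,0,0,0,0,0],[0,0,0,0,0,0,0],[0,0,0,0,0,0,0]]]'
python3 - <<'E'
from h import *
o=np.array([550.9,75.1]);a=.289;ex=np.array([np.cos(a),np.sin(a)]);ey=np.array([-ex[1],ex[0]])
for n in["top","scene"]:
    p,d=r.capture(n);W=world(n,d);Q=np.dstack([(W[...,:2]-o)@ex,(W[...,:2]-o)@ey,W[...,2]])
    m=(d>0)&(abs(Q[...,2]-149)<4)&(abs(Q[...,0])<60)&(Q[...,1]>-130)&(Q[...,1]<130)
    print(n,np.percentile(Q[m],[.5,99.5],axis=0).round(1))
    cv2.imwrite(f"pics/{n}3.png",p)
print(r.read_state()["force"])
E
```

```text
t: 15.45
tool_pos: [484.0, 169.9, 243.2]
tool_rot: [0.6, 0.8, 0.001, 0.001]
force: [-0.4, 0.6, 0.2]
grip_width: 0.6
t: 16.25
tool_pos: [423.7, 347.8, 241.4]
tool_rot: [0.599, 0.801, -0.001, 0.0]
force: [-0.1, 0.5, 0.4]
grip_width: 0.6
top [[ -50.2 -104.   146.9]
 [  48.6   -5.4  152.8]]
scene [[ -48.2 -104.6  145.4]
 [  50.6   -5.3  151.9]]
[ 0.1602168  -0.02207695  0.08258434]
```

View pics/top3.png

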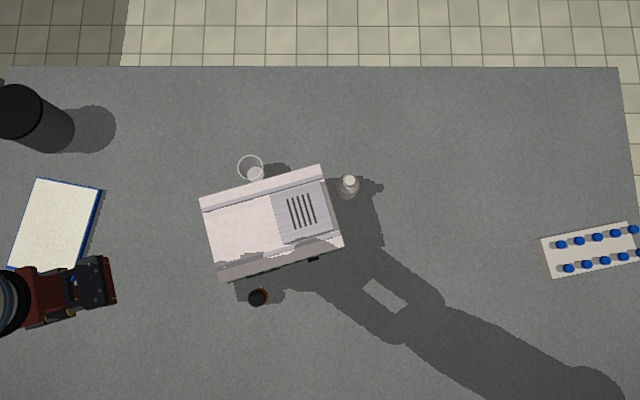

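The top view shows the cover over the window at (304,211). The bottle (349,185), beaker (250,168) and jar (258,297) are where they started, and the arm is clear.

```bash
python3 -c "
from workcell import r
print(r.close_job())"
```

```text
the job is handed in; nothing more can be done
None
```

The pump is ready to run, and I handed the job in at about 16 s of the 40 s allowed. I pressed the lever down first, then slid the cover shut.

- **Lever:** I pressed through the window with the fingers shut until it hit its stop at 28 N. Before I moved the cover, the pad measured 92.5 mm high (93 mm is fully down). The fitted tilt of the pad was 0.17, less than the roughly 0.33 I expected at full travel. I relied on the height and the hard stop, since I didn't know the pad's tilt when raised.
- **Cover:** I pushed its +y end face until it stopped moving at 16 N. Afterwards, both fixed cameras put that face at about −5.3 mm in the pump frame (−5 mm is closed), and the far edge at about −104 to −105 mm.
- **Surroundings:** The bottle, beaker and jar look unmoved in the last top picture. The arm ended clear of everything, with near-zero force. No reading suggested a touch on the guard, but I only saw the force at the end of each move, so a brief contact would not have shown.

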